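# Start the table saw from its button console

## Task

Start up the saw from its console: press the yellow button, then the blue one, then the green one, each fully home and let up again before the next, so that its white tell-tale pin drops. Do not press the red or the black button, and leave the other things on the table where they are.

Things in the scene. Friction and masses are not known exactly. Their poses are not given: they have to be found in the camera images.
- console: grey start-up console fixed on the saw table: 110 (x) x 330 (y) mm, flat top 60 high, plus a 20 high ledge 50 wide on its -x side; origin at the centre of the body's underside (ledge not counted). On top, five dark modules with round buttons in one row along its y, 60 apart, in an order that changes; a 9 dia white tell-tale pin stands 43 from each button, to the console's +x.
- yellow_top (a point): centre of the top face of the yellow button (safety reset), flat cap 31 dia; 84 above the table when up; 12 above the collar round it; the button moves straight down and this point moves with it
- yellow_button (a joint): how far the yellow button is pressed down, in metres: 0 up, 0.006 at the bottom stop; spring return, 1 N to start moving and about 4.5 N to reach the stop
- yellow_flag (a joint): how far the yellow button's white tell-tale pin has dropped, in metres: 0 standing 7 mm proud, about 0.004 to 0.005 after a full press; the button drives it down over the last part of its travel (from about 1.5 mm) and it stays down when the button springs back
- blue_top (a point): centre of the top face of the blue button (dust extractor), flat cap 31 dia; 84 above the table when up; 12 above the collar round it; the button moves straight down and this point moves with it
- blue_button (a joint): how far the blue button is pressed down, in metres: 0 up, 0.006 at the bottom stop; spring return, 1 N to start moving and about 4.5 N to reach the stop
- blue_flag (a joint): how far the blue button's white tell-tale pin has dropped, in metres: 0 standing 7 mm proud, about 0.004 to 0.005 after a full press; the button drives it down over the last part of its travel (from about 1.5 mm) and it stays down when the button springs back
- green_top (a point): centre of the top face of the green button (saw motor), flat cap 31 dia; 84 above the table when up; 12 above the collar round it; the button moves straight down and this point moves with it
- green_button (a joint): how far the green button is pressed down, in metres: 0 up, 0.006 at the bottom stop; spring return, 1 N to start moving and about 4.5 N to reach the stop
- green_flag (a joint): how far the green button's white tell-tale pin has dropped, in metres: 0 standing 7 mm proud, about 0.004 to 0.005 after a full press; the button drives it down over the last part of its travel (from about 1.5 mm) and it stays down when the button springs back
- red_top (a point): centre of the top face of the red button (stop, not to be pressed), flat cap 31 dia; 84 above the table when up; 12 above the collar round it; the button moves straight down and this point moves with it
- red_button (a joint): how far the red button is pressed down, in metres: 0 up, 0.006 at the bottom stop; spring return, 1 N to start moving and about 4.5 N to reach the stop
- red_flag (a joint): how far the red button's white tell-tale pin has dropped, in metres: 0 standing 7 mm proud, about 0.004 to 0.005 after a full press; the button drives it down over the last part of its travel (from about 1.5 mm) and it stays down when the button springs back
- black_top (a point): centre of the top face of the black button (blade brake, not to be pressed), flat cap 31 dia; 84 above the table when up; 12 above the collar round it; the button moves straight down and this point moves with it
- black_button (a joint): how far the black button is pressed down, in metres: 0 up, 0.006 at the bottom stop; spring return, 1 N to start moving and about 4.5 N to reach the stop
- black_flag (a joint): how far the black button's white tell-tale pin has dropped, in metres: 0 standing 7 mm proud, about 0.004 to 0.005 after a full press; the button drives it down over the last part of its travel (from about 1.5 mm) and it stays down when the button springs back
- pencil: flat red carpenter's pencil, 14 x 175 x 7, lying on the console's front ledge; origin under its centre, length along y (mm). Leave it alone.
- star_knob: black star knob, 54 across, with a steel stud standing up from it, 69 high overall; stands just beyond the console; origin at the centre of its underside (mm). Leave it alone.
- offcut: light wood offcut block, 60 x 90 x 30 high, beyond the console; origin at the centre of its underside (mm). Leave it alone.
- tape_measure: yellow and black tape measure, 66 x 36 x 60 high, beyond the console; origin at the centre of its underside (mm). Leave it alone.
- slab: pale hardwood slab with dark streaks, 240 x 150 x 36 high, at the left; origin at the centre of its underside (mm). Leave it alone.
- f_clamp: red F-clamp lying flat at the right, about 330 x 85 x 28 high; origin on the table under the middle of its bar (mm). Leave it alone.
- glue: white glue bottle with an orange cap, 62 dia x 170 high, at the far left; origin at the centre of its underside (mm). Leave it alone.
- screwdriver: orange-handled screwdriver lying at the right; origin under its middle (mm). Leave it alone.

How it is judged:
By the outcome, as a careful person would: the job done as asked, in the order asked, and still so for the second after the job is handed in, with the robot touching nothing.
It also fails if it takes over 38 s, if anything falls off the work surface, if the arm or the gripper's body presses on something with over 40 N, if the wrist force passes 120 N, or if a joint passes its speed limit or range.

## Robot

A 7-joint arm with a two-finger parallel gripper is mounted at the origin on the work surface. World frame = base frame: x ahead of the robot, y to its left, z up, the work surface at z = 0. Lengths are in m, angles in rad, forces in N, time in s.
With the tool pointing down it reaches from about 0.425 to 0.825 m from the base axis. Payload 3.6 kg.
Tool frame: the origin (TCP) lies where the fingers leave the gripper's body, on its centre line; the fingertips stand 73 mm ahead of it and the grasp point (between the pads) lies 54 mm ahead of it; z points along the fingers, y is the line along which they close (so a half turn about z gives the same grasp; the last joint's range is limited). The gripper opens to 85 mm and grips with 20 to 120 N. Pads are 22 mm wide; open, the fingers measure 114 mm over their backs; the gripper's body (76 mm by 85 mm) begins 54 mm behind the grasp point. The pads swing forward as they close: fully open they stand 13 mm farther back than shut.
Start: joints at [-1.171, 0.615, -0.013, 1.423, 0.008, 1.103, -0.04], TCP at [0.269, 0.592, 0.304] pointing down, gripper open.
Joint ranges: [-3.12, 3.12], [-0.3, 2.06], [-1.34, 1.32], [0.26, 2.42], [-1.36, 4.5], [0.01, 1.98], [-2.84, 2.84]. Speed limits (rad/s): [2.79, 2.79, 3.14, 3.14, 3.14, 3.14, 3.14].

## Interface

Orientations are given as a unit quaternion [x, y, z, w].
In Python, from station import arm, snapshot, camera_info, ticket gives the robot as it stands. Calls block until the motion is done:
- arm.movep(position, orientation): joint-space move of the TCP to a pose.
- arm.line_to(position, velocity=0.15, ori=None): straight line of the TCP; ori=None keeps the orientation; velocity is the mean speed in m/s.
- arm.move_j(angles): joint-space move.
- arm.move_gripper(opening, effort=None): opening from 0.0 (shut) to 1.0 (fully open); effort is the grip in N (None keeps the last); returns when the fingers have stopped.
- arm.pause(seconds).
- arm.ik(position, orientation): joint angles nearest the present ones, or None.
- snapshot(name): name is "scene" or "top" or "wrist"; returns the picture (480x640x3 uint8, blue, green, red); there is no depth.
- camera_info(name): a dict with "fx", "fy", "cx", "cy" (pixels), "R" (3x3) and "t" (3): a world point X has camera coordinates R X + t; the wrist camera has in their place "T_tool_cam" (4x4, takes a point from camera to tool coordinates, whose origin is the TCP and whose axes are the flange's). Camera axes: x right, y down, z forward; pixel columns grow to the right and rows downward; lengths in m; the calibration is good to about 2 mm. A picture is of the moment at which its call begins: read the wrist's pose just before it. camera_info takes no time and is no camera call.
A pose or a line that the arm cannot do raises arm.MotionError and nothing moves.
- ticket.finish_job(): hands the job in; it is judged then, once.
Readings, each from a call of its own:
- arm.read_time(): time.
- arm.read_joint_positions(): joint angles.
- arm.read_dq(): joint speeds.
- arm.read_effort(): joint torques, N m.
- arm.read_tool_pos(): TCP position.
- arm.read_eef_rot(): TCP orientation.
- arm.read_ft_force(): force on the tool from outside, world axes, zero at the start.
- arm.read_wrist_torque(): the same for the moment, N m.
- arm.read_opening(): opening from 0.0 (shut) to 1.0 (fully open).
- arm.read_finger_force(): force on a finger pad.
Only numpy, scipy, OpenCV 4.12 (cv2) and the standard library are available. Lean on these libraries where they do the work, as an engineer would, in place of code of your own. Each camera call takes 0.05 s, during which the arm holds its last target. There are 200 camera calls.

## Working session

There is one attempt and no reset: what is moved stays moved. The work goes in short steps, each a Python script; the robot and the scene stay as the last script left them, time stands still between calls to the robot, and variables do not carry over. Pictures are saved under pics/ and viewed, at most 10 in all, crops included, and the job is handed in when it is done.

```bash
mkdir -p pics
python3 - <<'E'
from station import arm,snapshot,camera_info
import cv2
for n in("top","scene"):
    cv2.imwrite(f"pics/{n}0.png",snapshot(n)); c=camera_info(n); print(n,c)
print(arm.read_time(),arm.read_eef_rot(),arm.read_tool_pos())
E
```

```text
top {'fx': 476.6488011161858, 'fy': 476.6488011161858, 'cx': 311.55482433699706, 'cy': 236.16849549432243, 'R': array([[ 0.01266702, -0.99963327,  0.02393462],
       [-0.98114642, -0.01704218, -0.19251302],
       [ 0.19285032, -0.0210448 , -0.98100248]]), 't': array([-0.04167834,  0.61014589,  1.04760677])}
scene {'fx': 461.70309963783143, 'fy': 461.70309963783143, 'cx': 317.2779213733107, 'cy': 240.82784259893347, 'R': array([[-0.12558896,  0.99206545,  0.00579207],
       [ 0.83069145,  0.10834835, -0.54608823],
       [-0.54238283, -0.06377123, -0.83770765]]), 't': array([ 0.09262606, -0.46807424,  1.4543659 ])}
0.1 [ 2.11736438e-01  9.77326095e-01 -1.15363254e-03 -2.31736819e-04] [0.26883722 0.59122747 0.30283648]
```

View pics/top0.png

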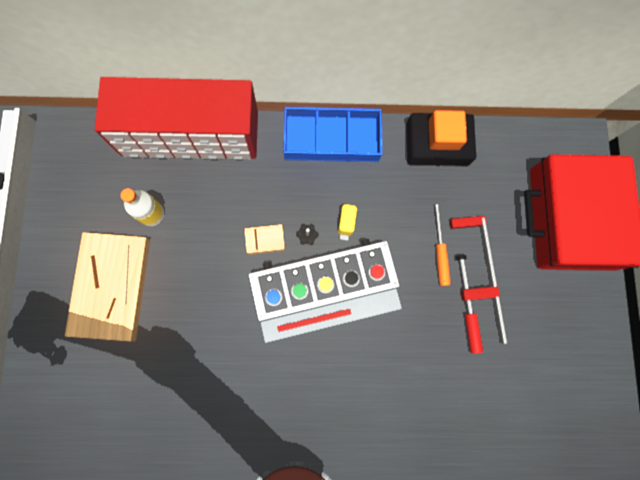

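View pics/scene0.png

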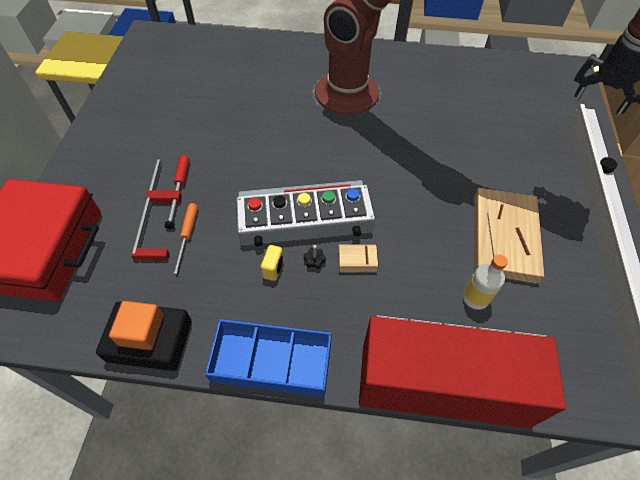

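The top view shows the row as blue (273,297), green (300,291), yellow (325,284), black (351,278), red (377,271). I'll enlarge it to read the positions more closely.

Run:
```python
import cv2
a=cv2.imread("pics/top0.png")[235:345,240:405]
b=cv2.imread("pics/scene0.png")[175:250,230:380]
cv2.imwrite("pics/topc.png",cv2.resize(a,None,fx=4.8,fy=4.8,interpolation=cv2.INTER_CUBIC))
# colour centroids
import numpy as np
for n,(box) in {"top":(235,345,240,405),"scene":(175,225,230,380)}.items():
    im=cv2.imread(f"pics/{n}0.png");y0,y1,x0,x1=box
    h=cv2.cvtColor(im[y0:y1,x0:x1],cv2.COLOR_BGR2HSV)
    for c,(l,u) in dict(yellow=(22,35),green=(45,85),blue=(95,125)).items():
        m=cv2.inRange(h,(l,130,100),(u,255,255))
        k,lab,st,ce=cv2.connectedComponentsWithStats(m)
        i=1+st[1:,4].argmax();print(n,c,st[i]+[x0,y0,0,0,0],ce[i]+[x0,y0])
```

```text
top yellow [349 235   1   1   1] [349. 235.]
top green [294 285  12  11  91] [299.23076923 289.42857143]
top blue [267 290  13  13 126] [273.00793651 296.3968254 ]
scene yellow [298 193  12  13 122] [303.67213115 198.54918033]
scene green [323 191  12  10  91] [328.31868132 195.3956044 ]
scene blue [347 188  12  12 104] [352.55769231 193.28846154]
```

View pics/topc.png

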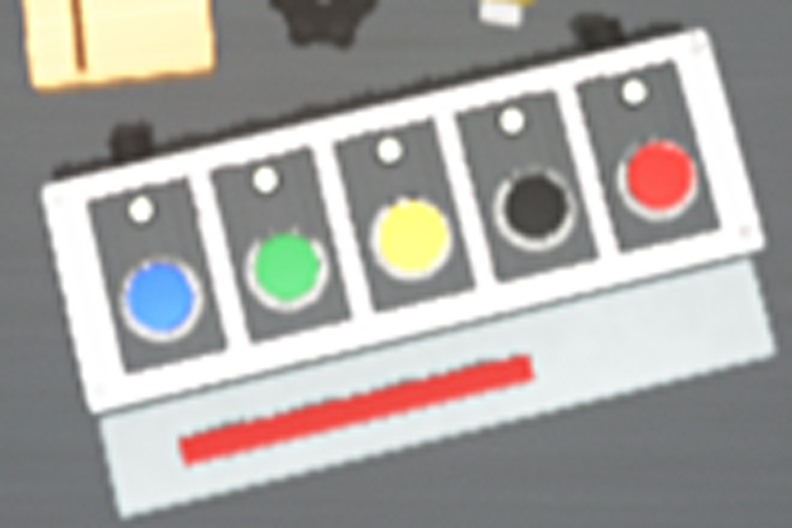

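Crop centres (source pixels): blue (272.9,296.7), green (299.4,290.2), yellow (325.2,284.0), black (350.9,277.5), red (376.7,271.3). Next I'll project these to z=0.084 and check the result with the scene camera.

```bash
cat > h.py <<'E'
import numpy as np
from station import arm,snapshot,camera_info
def ray(n,px,z):
    c=camera_info(n); d=c["R"].T@[(px[0]-c["cx"])/c["fx"],(px[1]-c["cy"])/c["fy"],1]; o=-c["R"].T@c["t"]
    return o+d*(z-o[2])/d[2]
T=dict(blue=(272.9,296.7),green=(299.4,290.2),yellow=(325.2,284.0),black=(350.9,277.5),red=(376.7,271.3))
P={k:ray("top",v,.084) for k,v in T.items()}
A=np.array(list(P.values())); s=np.arange(5)-2
C=A.mean(0); D=(A*s[:,None]).sum(0)/10; u=-D/np.linalg.norm(D)*-1  # u: blue->red
F={k:C+u*.06*i for k,i in zip(T,s)}
yaw=np.arctan2(-u[1],-u[0])  # console y axis dir
E
python3 - <<'E'
from h import *
print(P,F,np.linalg.norm(D),u,yaw)
for k,v in dict(yellow=(303.7,198.5),green=(328.3,195.4),blue=(352.6,193.3)).items():
    print(k,ray("scene",v,.084)-F[k])
from scipy.spatial.transform import Rotation as R
for th in (np.arctan2(-u[1],-u[0]),np.arctan2(u[1],u[0])):
    y=np.array([np.cos(th),np.sin(th),0]);z=np.array([0,0,-1.]);q=R.from_matrix(np.c_[np.cross(y,z),y,z]).as_quat()
    for k in("yellow","blue","green"): 
        j=arm.ik((F[k]+[0,0,.10]).tolist(),q.tolist()); print(q,k,j)
E
```

```text
{'blue': array([0.46801745, 0.05178588, 0.084     ]), 'green': array([ 0.48320519, -0.00655641,  0.084     ]), 'yellow': array([ 0.49782138, -0.06380328,  0.084     ]), 'black': array([ 0.51321847, -0.12126494,  0.084     ]), 'red': array([ 0.52806332, -0.17939649,  0.084     ])} {'blue': array([0.46785667, 0.05228842, 0.084     ]), 'green': array([ 0.48296092, -0.00577931,  0.084     ]), 'yellow': array([ 0.49806516, -0.06384705,  0.084     ]), 'black': array([ 0.51316941, -0.12191478,  0.084     ]), 'red': array([ 0.52827366, -0.17998251,  0.084     ])} 0.05962759929486243 [ 0.25173747 -0.96779556  0.        ] 1.8252714505057916
yellow [ 5.83942566e-03  7.36669092e-04 -1.11022302e-16]
green [ 3.72205146e-03  4.92917865e-04 -1.11022302e-16]
blue [0.00463759 0.00037537 0.        ]
[-0.12689452  0.99191622  0.          0.        ] yellow [ 0.1468503   0.55605306 -0.09241277  1.97928769  0.0851463   0.60987008
  1.82371753]
[-0.12689452  0.99191622  0.          0.        ] blue [-0.0655581   0.52264164 -0.13221246  2.06129488  0.12323932  0.56487596
  1.54073894]
[-0.12689452  0.99191622  0.          0.        ] green [ 0.04980641  0.53562329 -0.12027898  2.02949635  0.11155142  0.58251067
  1.67824229]
[0.99191622 0.12689452 0.         0.        ] yellow [-0.2889419   0.61710639  0.56857566  1.99259527 -0.51979879  0.67806953
 -0.7056038 ]
[0.99191622 0.12689452 0.         0.        ] blue [-0.5270023   0.57593647  0.54785697  2.07506672 -0.50788778  0.6227668
 -0.94573694]
[0.99191622 0.12689452 0.         0.        ] green [-0.40598065  0.59247042  0.55879968  2.04321497 -0.51488802  0.64500026
 -0.81917958]
```

```bash
cat >> h.py <<'E'
Q=[-0.12689452,0.99191622,0.,0.]
E
python3 - <<'E'
from h import *
import cv2
arm.move_gripper(0.0)
arm.movep((F["yellow"]+[-.0,0,.176]).tolist(),Q)
print(arm.read_time(),arm.read_tool_pos(),arm.read_eef_rot(),arm.read_opening(),arm.read_ft_force(),camera_info("wrist"))
cv2.imwrite("pics/w0.png",snapshot("wrist"))
E
```

```text
3.3333 [ 0.49840944 -0.06289002  0.26005294] [-1.27701622e-01  9.91812573e-01  2.37614265e-04  2.45289892e-04] 0.0007995878659922458 [-1.05665797 -0.057817   -0.04631648] {'fx': 401.90099395685263, 'fy': 401.90099395685263, 'cx': 318.7799950511592, 'cy': 230.08352149806194, 'T_tool_cam': array([[ 9.08207418e-05, -9.45063029e-01, -3.26888152e-01,
         8.40075863e-02],
       [ 9.99999595e-01,  3.78536527e-04, -8.16548933e-04,
        -3.32251236e-04],
       [ 8.95429314e-04, -3.26887945e-01,  9.45062680e-01,
        -7.04897425e-02],
       [ 0.00000000e+00,  0.00000000e+00,  0.00000000e+00,
         1.00000000e+00]])}
```

View pics/w0.png

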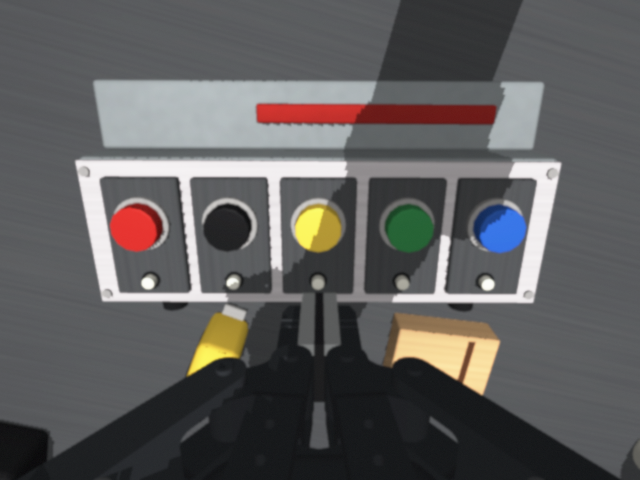

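The wrist view shows the cap centres at red (137,227), black (227,228), yellow (318.5,229), green (410,228.5), blue (499,229), with all pins up.

Run:
```python
from h import *
from scipy.spatial.transform import Rotation as R
c=camera_info("wrist");T=c["T_tool_cam"];Rw=R.from_quat(arm.read_eef_rot()).as_matrix();o=np.array(arm.read_tool_pos())+Rw@T[:3,3]
for k,p in dict(red=(137,227),black=(227,228),yellow=(318.5,229),green=(410,228.5),blue=(499,229)).items():
    d=Rw@T[:3,:3]@[(p[0]-c["cx"])/c["fx"],(p[1]-c["cy"])/c["fy"],1]
    X=o+d*(.084-o[2])/d[2]; print(k,X,X-F[k])
```

```text
red [ 0.52763148 -0.17740674  0.084     ] [-6.42181458e-04  2.57577149e-03 -5.55111512e-17]
black [ 0.51352292 -0.12090581  0.084     ] [ 3.53506608e-04  1.00897239e-03 -5.55111512e-17]
yellow [ 0.49914694 -0.06338109  0.084     ] [ 1.08177481e-03  4.65952178e-04 -5.55111512e-17]
green [ 0.48377415 -0.00610683  0.084     ] [ 8.13234108e-04 -3.27515985e-04 -5.55111512e-17]
blue [0.46946619 0.04980818 0.084     ] [ 1.60952354e-03 -2.48024309e-03 -5.55111512e-17]
```

```bash
cat >> h.py <<'E'
def press(k):
    x,y=F[k][:2]+[.001,0]; L=lambda z,v:arm.line_to([x,y,z],velocity=v,ori=Q)
    arm.line_to([x,y,.175],velocity=.12,ori=Q); L(.161,.05); arm.pause(.1)
    f0=arm.read_ft_force()[2]; z=.161; log=[]
    while z>.144:
        z-=.001; L(z,.02); f=arm.read_ft_force()[2]-f0; log.append((round(arm.read_tool_pos()[2],4),round(f,1)))
        if f>9: break
    arm.pause(.15); print(k,log,arm.read_ft_force()[2]-f0,arm.read_tool_pos())
    L(.165,.04); L(.19,.12); print("t",arm.read_time())
E
python3 - <<'E'
from h import *
import cv2
press("yellow")
cv2.imwrite("pics/w1.png",snapshot("wrist"))
E
```

```text
yellow [(np.float64(0.1601), np.float64(0.5)), (np.float64(0.1589), np.float64(-0.2)), (np.float64(0.1579), np.float64(-0.8)), (np.float64(0.1569), np.float64(0.3)), (np.float64(0.1561), np.float64(2.3)), (np.float64(0.1551), np.float64(1.3)), (np.float64(0.154), np.float64(1.8)), (np.float64(0.153), np.float64(3.0)), (np.float64(0.152), np.float64(3.6)), (np.float64(0.151), np.float64(3.9)), (np.float64(0.1506), np.float64(8.4)), (np.float64(0.1504), np.float64(14.2))] 14.755926333046546 [ 0.49912982 -0.06388752  0.15043829]
t 8.8333
```

View pics/w1.png

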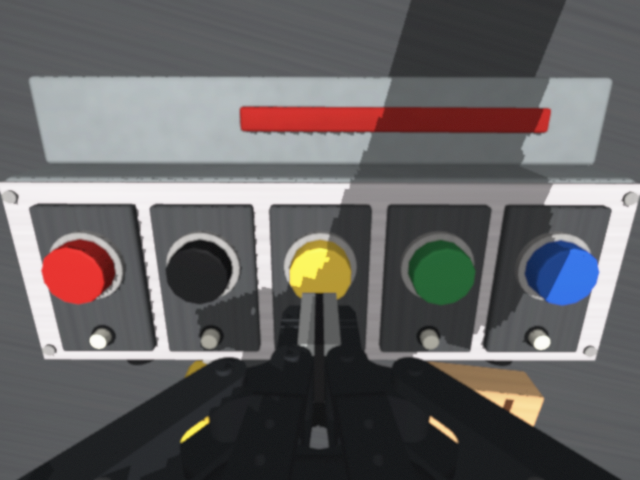

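Force and travel show a full press: contact at 0.157, hard stop at 0.1505. The yellow cap at (320,270) is back up, and its pin is hidden behind the fingers. Blue and green come next. Each press starts only after the last button is fully released.

Run:
```python
from h import *
import cv2
press("blue"); press("green")
arm.line_to([.46,-.0,.30],velocity=.2,ori=Q)
print(arm.read_time())
cv2.imwrite("pics/w2.png",snapshot("wrist"))
```

```text
blue [(np.float64(0.1601), np.float64(0.4)), (np.float64(0.159), np.float64(-0.8)), (np.float64(0.1579), np.float64(-1.4)), (np.float64(0.1569), np.float64(-1.2)), (np.float64(0.1561), np.float64(0.0)), (np.float64(0.155), np.float64(0.8)), (np.float64(0.154), np.float64(1.1)), (np.float64(0.153), np.float64(1.4)), (np.float64(0.152), np.float64(2.5)), (np.float64(0.151), np.float64(2.2)), (np.float64(0.1506), np.float64(7.7)), (np.float64(0.1504), np.float64(14.5))] 14.377836628449375 [0.46892872 0.05227479 0.15039332]
t 14.6333
green [(np.float64(0.1601), np.float64(-0.1)), (np.float64(0.159), np.float64(-0.2)), (np.float64(0.158), np.float64(-1.2)), (np.float64(0.1569), np.float64(0.0)), (np.float64(0.1561), np.float64(0.6)), (np.float64(0.1551), np.float64(0.6)), (np.float64(0.154), np.float64(1.7)), (np.float64(0.153), np.float64(1.9)), (np.float64(0.152), np.float64(3.6)), (np.float64(0.151), np.float64(3.0)), (np.float64(0.1506), np.float64(8.8)), (np.float64(0.1504), np.float64(15.5))] 15.503211948367031 [ 0.48402497 -0.00579498  0.15042398]
t 19.8917
20.6083
```

View pics/w2.png

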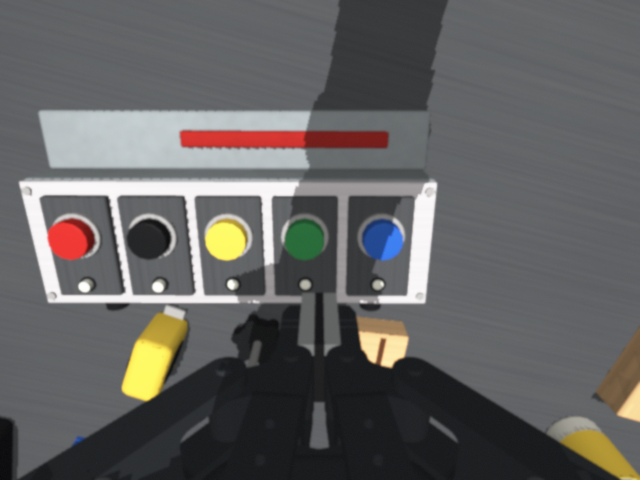

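The buttons are all up, and the pins at yellow (233,284), green (305,285) and blue (377,285) look shorter than those at red (86,285) and black (159,285). I'll check that in an enlarged crop.

```bash
python3 -c "
import cv2
a=cv2.imread('pics/w2.png')[265:305,50:410];cv2.imwrite('pics/w2c.png',cv2.resize(a,None,fx=2.2,fy=2.2*2,interpolation=cv2.INTER_CUBIC))"
```

```text
(no output)
```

View pics/w2c.png

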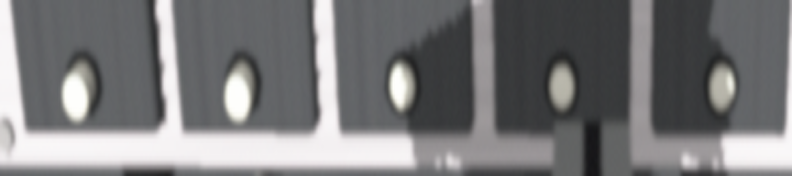

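The yellow, green and blue pins (crop x 402, 562 and 722) have dropped. The red and black pins (78 and 240) still stand proud.

```bash
python3 -c "
from station import ticket
print(ticket.finish_job())"
```

```text
the job is handed in; nothing more can be done
None
```

I pressed yellow, then blue, then green, each to its stop and let up before the next; all three tell-tale pins dropped, red and black were not pressed, and I handed the job in shortly after the clock read 20.6 s.

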